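# Hold the kiln's sight shutter half open

### The job

While the kiln's shutter is still shut, turn the gas tap's blue handle so that its white end points at the red mark on the dial. Then slide the kiln's sprung shutter to half its travel, so that half of the sight window shows, never letting it go wide open because of the glare, and finish while still holding it there against its spring. Leave the tap at the mark and do not disturb the other things on the bench.

Things in the scene. Friction and masses are not known exactly. Their poses are not given: they have to be found in the camera images.
- kiln: fixed grey bench kiln, 200 (x) x 220 (y) x 130 mm high; origin under its centre, z up. On its flat cream roof (130 mm above its origin) two steel rails along its y axis, 62 mm apart and 12 mm high, guide the shutter over an orange sight window 60 mm long. A thin red line across each rail shows where the shutter's trailing (-y) edge stands at half travel. A spring tube 22 mm high stands on the roof between y = +68 and +104 mm
- shutter (a joint): travel of the steel shutter plate in m: 0 shut (window covered), 0.060 at the stop (window wholly open), growing as it slides toward the kiln's +y axis; half travel is 0.030. A spring pushes it shut: about 4.5 N when shut, 9 N at half, 13.5 N at the stop, plus about 0.5 N of friction. It springs shut whenever it is let go
- tab_top (a point): centre of the top edge of the black upright tab on the shutter, 188 mm above the bench; the tab is a plate 10 mm thick along the slide, 32 mm wide across it and 50 mm tall (138 to 188 mm above the bench). With the shutter shut it is at kiln x = 0, y = -30 mm. It may be pinched or pushed. Axes as the kiln's
- valve: fixed gas tap on a 120 mm square steel foot; origin under its centre, z up. Round white dial, 152 mm across, its top 54 mm above the bench, with black ticks each 15 degrees from the valve's x axis (0) to its y axis (90 degrees); a brass pipe runs through along y, 130 mm long, under the dial
- tap (a joint): angle of the tap's blue handle in rad, 0 (shut: pointing along the valve's x axis) to 1.571 (full: along the valve's y axis), growing counter-clockwise seen from above; stiff (about 0.1 N m) and stays where it is left
- tap_grip (a point): point on the handle's turning axis, 87 mm above the bench. The handle is an upright blue bar 12 mm thick, from 62 to 98 mm above the bench, reaching 52 mm ahead of the axis (white-tipped pointing end) and 28 mm behind it; its round hub below is 24 mm across and 62 mm high at the top. Its x axis points along the handle to the white tip
- tap_tip (a point): middle of the white pointing end of the handle, 52 mm from its turning axis, 87 mm above the bench; x axis along the handle
- mark (a joint): angle of the red set mark on the dial in rad, measured like the tap's handle; the handle points at the mark when both values are equal. The mark is flat and cannot be moved by hand
- mark_tip (a point): the red set mark, 20 x 16 mm, flat on the dial 66 mm from the tap's axis; its x axis points outward from the tap's axis
- charcoal: black charcoal block 30 x 60 x 24 mm lying on the kiln's roof beside the shutter rails; origin under its centre
- pad: round cream perforated soldering pad, 90 mm across, 12 mm thick, on the bench; origin under its centre
- lighter: purple lighter 80 x 24 x 12 mm lying on the bench; origin under its centre
- tweezers: steel tweezers 130 mm long, about 20 mm wide, 10 mm high, lying on the bench; origin under the centre
- pot: blue pot 76 mm across, 80 mm high, with thin dark burrs standing in it up to 145 mm; origin under its centre
- mug: white mug 74 mm across, 85 mm high, handle on its +y side; origin under its centre
- stone: flat grey pebble 46 mm across, 20 mm high; origin under its centre
There are look-alikes about, which are no part of the job. Leave any pink look-alike of the valve alone.

How it is judged:
On the way:
1. the tap's handle points at the red mark (within 7 degrees) while the shutter is still shut (angle between the x axis of tap_tip and the x axis of mark_tip, either way round below 0.12 rad and value of joint shutter below 0.008 m), for 0.3 s.
At the end, for the whole second after the job is handed in: the shutter stands still at half travel (30 mm, 6 mm either way), held there by the robot, and the tap's handle still points at the red mark within 7 degrees (value of joint shutter between 0.024 and 0.036 m and velocity of joint shutter between -0.01 and 0.01 m/s and contact force between any of the fingers, the arm and shutter above 2 N and angle between the x axis of tap_tip and the x axis of mark_tip, either way round below 0.12 rad); the arm keeps its last pose, push and grip.
It fails at once if the shutter goes wide open (beyond 50 of its 60 mm) (value of joint shutter above 0.05 m).
It fails at once if another thing on the bench is shifted by more than 30 mm (distance of any of charcoal, pad, lighter, tweezers, pot, mug, stone from where it was at the start of the episode above 0.03 m).
It also fails if it takes over 51 s, if anything falls off the work surface, if the arm or the gripper's body presses on something with over 40 N, if the wrist force passes 120 N, or if a joint passes its speed limit or range.

### The arm

A 6-joint arm with a two-finger parallel gripper is mounted at the origin on the work surface. World frame = base frame: x ahead of the robot, y to its left, z up, the work surface at z = 0. Lengths are in m, angles in rad, forces in N, time in s.
With the tool pointing down it reaches from about 0.15 to 0.775 m from the base axis. Payload 6.1 kg.
Tool frame: the origin (TCP) lies midway between the tips of the shut fingers; the grasp point (between the pads) lies 19 mm behind it; z points along the fingers, y is the line along which they close (so a half turn about z gives the same grasp; the last joint's range is limited). The gripper opens to 85 mm and grips with 20 to 120 N. Pads are 22 mm wide; open, the fingers measure 114 mm over their backs; the gripper's body (76 mm by 85 mm) begins 54 mm behind the grasp point. The pads swing forward as they close: fully open they stand 13 mm farther back than shut.
Start: joints at [1.213, 0.126, -0.04, 1.405, 0, 1.571], TCP at [0.184, 0.492, 0.231] pointing down, gripper open.
Joint ranges: [-2.72, 2.72], [-0.95, 1.95], [-1.27, 1.35], [-1.78, 2.02], [-1.46, 1.47], [-3.14, 3.14]. Speed limits (rad/s): [2.39, 2.39, 3.01, 3.14, 3.14, 3.14].

### API

Orientations are given as a unit quaternion [x, y, z, w].
In Python, from station import r gives the robot as it stands.
- The arm moves only by the shell command python3 -m creep 'ROWS' [OPENING]. ROWS is JSON, a list of rows, each a list of 2 entries, a list of its own where there are three numbers: the shift along the world's x, y, z in mm, then the turn, a rotation vector about the world's x, y, z in degrees. A call has exactly 10 rows; each row is the pose to reach, as a shift and turn from the pose commanded when the call began; what a row does not reach only later rows make up. A row lasts 1/12 s, in which the tool goes at most 41.7 mm and 7.16 degrees, less where a joint would pass 70% of its speed; a pose out of reach is approached as far as the arm can. A call with a gripper value outside its range is refused whole. OPENING is the opening, from -1 (shut) to 1 (fully open), set as the call begins (- or left out, the last holds). The fingers move at their own pace and stop on an object; the grip force is fixed at half the most. Time passes only in rows, so rows that repeat a pose let the fingers close, or fill a call up. It gives the time, the measured TCP pose, the force, the opening and the grip force at its end, in the units of the state.
- r.state(): the state, without advancing time (a new reading comes with each control period).
- r.capture(name): name is "side" or "top" or "wrist"; returns the picture (400x640x3 uint8, red, green, blue); there is no depth.
- r.camera_info(name): a dict with "fov_y" (degrees; the focal length in pixels is half the picture's height over the tangent of half this angle, whatever the lens; pixels are square), "cx", "cy" (the principal point, pixels), "R" (3x3) and "t" (3): a world point X has camera coordinates R X + t; the wrist camera has in their place "mount" (4x4, takes a point from camera to tool coordinates, whose origin is the TCP and whose axes are the flange's). Camera axes: x right, y down, z forward; pixel columns grow to the right and rows downward; lengths in m; the calibration is good to about 2 mm. A picture is of the moment at which its call begins: read the wrist's pose just before it. camera_info takes no time and is no camera call.
- r.sign_off(): hands the job in; it is judged then, once.
Trained networks look in the newest picture that a camera, given by its name, has taken for a name from the list of things; names that differ only in an ending like _2 or _b are one class to them, and where a whole thing is asked for, a point or a joint stands for the part that bears it (a point fixed in the world has none). Each returns a list of dicts, best first, with "score" (0 to 1); they miss things now and then, are a little off and sometimes report something else, mostly with a low value. They report only what shows in the picture. A call takes as long as a camera call. They do not tell look-alikes from the thing itself.
- r.masks_of(query, camera): "region" (400x640 bool, what is visible of it).
- r.place_of(query, camera): "centre" ([x, y, z] in m, in world coordinates, good to about 4 mm: a listed point, or the origin of a listed thing).
The state is a dict: "time_s": time; "joint_positions": joint angles; "joint_vel": joint speeds; "joint_efforts": joint torques, N m; "tcp_pos": TCP position; "tcp_rot": TCP orientation; "ft_force": force on the tool from outside, world axes, zero at the start; "wrist_torque": the same for the moment, N m; "finger_gap": finger opening in m; "finger_force": force on a finger pad.
Only numpy, scipy, OpenCV 4.12 (cv2) and the standard library are available. Lean on these libraries where they do the work, as an engineer would, in place of code of your own. Each camera call takes 0.05 s, during which the arm holds its last target. There are 200 camera calls.

## Working session

There is one attempt and no reset: what is moved stays moved. The work goes in short steps, Python scripts to look and compute and a shell command to move; the robot and the scene stay as the last step left them, time stands still between calls to the robot, and variables do not carry over. Pictures are saved under pics/ and viewed, at most 10 in all, crops included, and the job is handed in when it is done.

```bash
mkdir -p pics; cat > h.py <<'E'
import numpy as np,cv2
from station import r
def cam(n):
    c=r.camera_info(n);f=200/np.tan(np.radians(c['fov_y'])/2)
    return f,c['cx'],c['cy'],np.array(c['R']),np.array(c['t'])
def ray(n,u,v,z):
    f,cx,cy,R,t=cam(n);d=R.T@np.array([(u-cx)/f,(v-cy)/f,1]);o=-R.T@t
    return o+d*(z-o[2])/d[2]
def proj(n,X):
    f,cx,cy,R,t=cam(n);p=R@np.array(X)+t;return cx+f*p[0]/p[2],cy+f*p[1]/p[2]
E
python3 - <<'E'
from h import *
for n in('top','side'):
    cv2.imwrite(f'pics/{n}0.png',r.capture(n)[:,:,::-1])
    for q in('kiln','tab_top','tap_grip','tap_tip','mark_tip','valve','pot','mug'):
        print(n,q,[(np.round(d['centre'],3).tolist(),round(d['score'],2),np.round(proj(n,d['centre'])).tolist()) for d in r.place_of(q,n)][:3])
print(r.state())
E
```

```text
top kiln [([0.59, 0.295, -0.001], 0.65, [181.0, 193.0])]
top tab_top [([0.582, 0.27, 0.188], 0.72, [171.0, 183.0])]
top tap_grip [([0.543, -0.282, 0.087], 0.52, [362.0, 204.0]), ([0.34, -0.611, 0.087], 0.48, [473.0, 272.0])]
top tap_tip [([0.762, 0.002, 0.003], 0.67, [273.0, 142.0]), ([0.38, -0.643, 0.091], 0.59, [483.0, 259.0]), ([0.589, -0.311, 0.086], 0.45, [371.0, 190.0])]
top mark_tip [([0.391, -0.653, 0.054], 0.6, [482.0, 256.0]), ([0.601, -0.253, 0.053], 0.5, [352.0, 188.0])]
top valve [([0.342, -0.606, 0.002], 0.8, [462.0, 272.0])]
top pot [([0.665, 0.013, -0.0], 0.77, [269.0, 171.0])]
top mug [([0.763, 0.001, 0.004], 0.7, [273.0, 142.0])]
side kiln [([0.585, 0.297, -0.001], 0.7, [302.0, 167.0])]
side tab_top [([0.584, 0.266, 0.19], 0.48, [302.0, 127.0]), ([0.393, -0.007, -0.002], 0.18, [267.0, 216.0])]
side tap_grip [([0.544, -0.286, 0.087], 0.92, [332.0, 239.0]), ([0.341, -0.604, 0.08], 0.89, [278.0, 360.0])]
side tap_tip [([0.381, -0.648, 0.085], 0.92, [303.0, 375.0]), ([0.591, -0.31, 0.09], 0.88, [351.0, 242.0])]
side mark_tip [([0.39, -0.646, 0.055], 0.44, [308.0, 381.0]
[... 286 characters left out ...]
9, 'joint_positions': array([ 1.21294048e+00,  1.25788112e-01, -3.95737397e-02,  1.40540449e+00,
       -1.05747777e-05,  1.57078729e+00]), 'joint_vel': array([ 0.00054057, -0.00148947,  0.00167428,  0.00063771, -0.001936  ,
       -0.0008705 ]), 'joint_efforts': array([ 3.96358728e-04, -4.35693598e+01,  3.53085923e+01,  9.03007967e-04,
       -4.30780437e-05, -7.22532434e-06]), 'tcp_pos': array([0.18389034, 0.49173315, 0.23131281]), 'tcp_rot': array([1.77970271e-01, 9.84035864e-01, 1.38117551e-05, 7.87126400e-06]), 'ft_force': array([ 0.62201422, -0.2032081 , -0.26448317]), 'wrist_torque': array([-0.02317596, -0.0385982 , -0.0107031 ]), 'finger_force': 0.0, 'finger_gap': 0.0859778453955209}
```

View pics/top0.png

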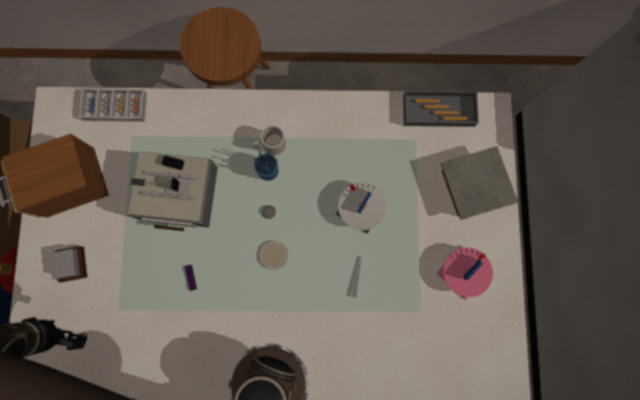

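View pics/side0.png

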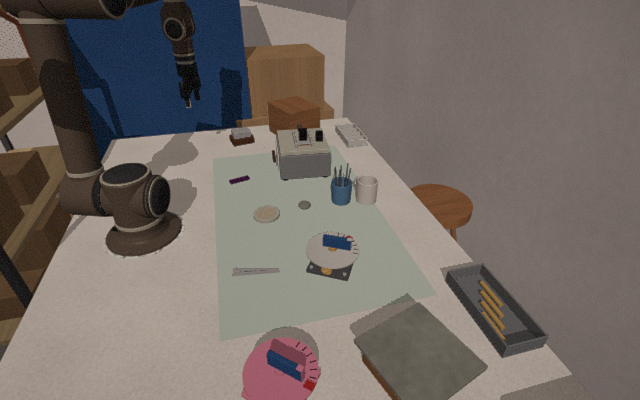

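Top view: kiln near (172,188) with the tab near (173,184) and the spring tube to the left at (138,182). The white valve is at (362,205), with a red mark near (352,187). The pink look-alike is at (467,270). I'll zoom in on both.

```bash
python3 - <<'E'
from h import *
a=cv2.imread('pics/top0.png');s=cv2.imread('pics/side0.png')
c=lambda i,x,y,w,h:cv2.resize(i[y:y+h,x:x+w],(400,300),interpolation=cv2.INTER_CUBIC)
cv2.imwrite('pics/crop0.png',np.vstack([np.hstack([c(a,120,148,104,78),c(a,320,172,80,60)]),np.hstack([c(s,262,115,80,60),c(s,292,222,80,60)])]))
E
```

```text
(no output)
```

View pics/crop0.png

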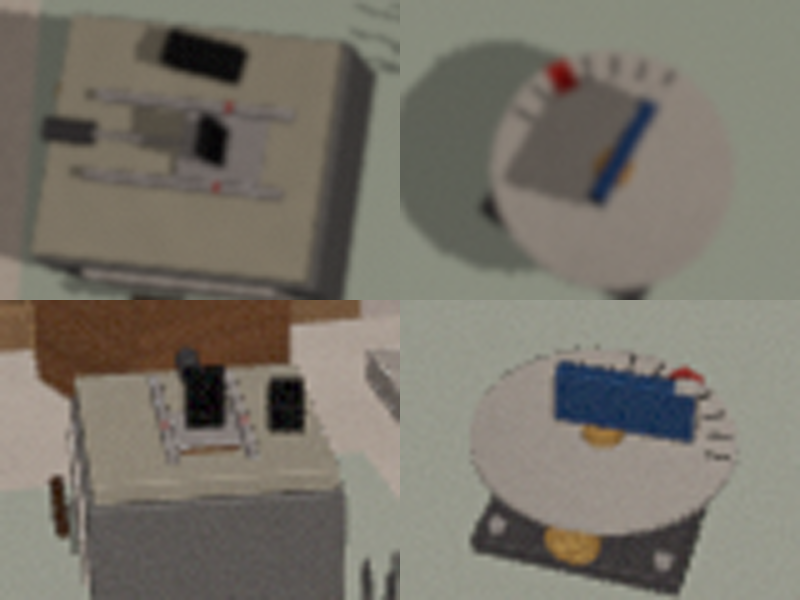

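```bash
python3 - <<'E'
from h import *
A=lambda x,y:(120+x*104/400,148+y*78/300)
B=lambda x,y:(320+x/5,172+y/5)
for z,l in ((.142,[(90,95),(292,115),(75,172),(282,193),(229,106),(217,187)]),(.188,[(200,116),(226,128)])):
    for p in l: print(p,np.round(ray('top',*A(*p),z),3))
rt=[ray('top',*A(*p),.142)[:2] for p in[(90,95),(292,115),(75,172),(282,193)]]
for a,b in((0,1),(2,3)):
    d=rt[a]-rt[b];print('kiln y dir',np.degrees(np.arctan2(d[1],d[0])))
d=ray('top',*A(229,106),.142)-ray('top',*A(217,187),.142);print('x dir',np.degrees(np.arctan2(d[1],d[0])),np.linalg.norm(d))
# handle top
p,q=[ray('top',*B(*p),.098)[:2] for p in((197,197),(249,105))]
d=q-p;print('handle',p,q,np.linalg.norm(d),np.degrees(np.arctan2(d[1],d[0])),'axis',p+d*28/80)
ax=p+d*28/80
ax=np.array([.544,-.284])
for t in((163,75),(123,113),(138,97),(187,65),(214,62),(243,70),(272,75)):
    m=ray('top',*B(*t),.054)[:2]-ax;print(t,np.linalg.norm(m),np.degrees(np.arctan2(m[1],m[0])))
for t in ((90,170),(335,170),(210,52),(210,290)): print('dial',ray('top',*B(*t),.054)[:2])
E
```

```text
(90, 95) [0.623 0.368 0.142]
(292, 115) [0.609 0.213 0.142]
(75, 172) [0.563 0.375 0.142]
(282, 193) [0.548 0.218 0.142]
(229, 106) [0.615 0.261 0.142]
(217, 187) [0.552 0.267 0.142]
(200, 116) [0.597 0.268 0.188]
(226, 128) [0.588 0.249 0.188]
kiln y dir 84.7753880982531
kiln y dir 84.63036998577603
x dir -4.9739750488699945 0.06327122019794608
handle [ 0.5197114  -0.27198417] [ 0.57660405 -0.30409628] 0.06532964098055051 -29.441832911794698 axis [ 0.53962383 -0.28322341]
(163, 75) 0.06631020998005634 25.484267252091815
(123, 113) 0.06432070867122257 56.70722077482753
(138, 97) 0.06359770930296857 44.172741621670085
(187, 65) 0.06775877148723003 11.380856465986328
(214, 62) 0.06861794276452927 -3.067477124300998
(243, 70) 0.06722430819487173 -19.02716619306724
(272, 75) 0.07263409458261916 -33.57856610834437
dial [ 0.54291022 -0.20953953]
dial [ 0.54425315 -0.36288564]
dial [ 0.61893268 -0.28520228]
dial [ 0.46823787 -0.2839429 ]
```

Valve axis is about (0.544, -0.285). The handle points at about -30° and the mark at about 26°. The kiln's +y is about 84.7° in world, and the tab is about (0.583, 0.268). Moving over the valve now.

```bash
python3 -m creep '[[[18,-38,0],[0,0,-2]],[[36,-76,0],[0,0,-4]],[[54,-114,0],[0,0,-6]],[[72,-152,0],[0,0,-8]],[[90,-190,0],[0,0,-9.5]],[[108,-228,0],[0,0,-9.5]],[[126,-266,0],[0,0,-9.5]],[[144,-304,0],[0,0,-9.5]],[[162,-342,0],[0,0,-9.5]],[[180,-380,0],[0,0,-9.5]]]' 1
python3 -m creep '[[[18,-38,0],[0,0,0]],[[36,-76,0],[0,0,0]],[[54,-114,0],[0,0,0]],[[72,-152,0],[0,0,0]],[[90,-190,0],[0,0,0]],[[108,-228,0],[0,0,0]],[[126,-266,0],[0,0,0]],[[144,-304,0],[0,0,0]],[[162,-342,0],[0,0,0]],[[180,-380,0],[0,0,0]]]'
python3 -m creep '[[[0,-8,0],[0,0,0]],[[0,-17,0],[0,0,0]],[[0,-17,-10],[0,0,0]],[[0,-17,-20],[0,0,0]],[[0,-17,-30],[0,0,0]],[[0,-17,-30],[0,0,0]],[[0,-17,-30],[0,0,0]],[[0,-17,-30],[0,0,0]],[[0,-17,-30],[0,0,0]],[[0,-17,-30],[0,0,0]]]'
cat >> h.py <<'E'
from scipy.spatial.transform import Rotation as Ro
def wray(s,u,v,z):
    c=r.camera_info('wrist');f=200/np.tan(np.radians(c['fov_y'])/2);M=np.array(c['mount'])
    R=Ro.from_quat(s['tcp_rot']).as_matrix()
    o=s['tcp_pos']+R@M[:3,3];d=R@M[:3,:3]@np.array([(u-c['cx'])/f,(v-c['cy'])/f,1])
    return o+d*(z-o[2])/d[2]
def ang(d): return np.degrees(np.arctan2(d[1],d[0]))
E
python3 - <<'E'
from h import *
s=r.state();cv2.imwrite('pics/w1.png',r.capture('wrist')[:,:,::-1])
R=Ro.from_quat(s['tcp_rot']).as_matrix();print(s['time_s'],s['tcp_pos'],'y dir',ang(R[:,1]),'j',s['joint_positions'])
for q in('tap_grip','tap_tip','mark_tip'):print(q,[(np.round(d['centre'],4).tolist(),round(d['score'],2)) for d in r.place_of(q,'wrist')])
E
```

```text
time_s: 1.73
tcp_pos: [0.3625, 0.1133, 0.2317]
tcp_rot: [0.259, 0.966, 0.0, 0.001]
ft_force: [1.4, 0.4, 0.3]
finger_gap: 0.0852
finger_force: 0.0
time_s: 2.57
tcp_pos: [0.541, -0.2636, 0.2312]
tcp_rot: [0.259, 0.966, 0.0, 0.0]
ft_force: [-0.3, 0.5, 0.1]
finger_gap: 0.0852
finger_force: 0.0
time_s: 3.4
tcp_pos: [0.5409, -0.2781, 0.2021]
tcp_rot: [0.259, 0.966, -0.0, 0.001]
ft_force: [-0.7, 0.3, 1.0]
finger_gap: 0.0853
finger_force: 0.0
3.4 [ 0.54085063 -0.278141    0.20207145] y dir 60.02704130182118 j [-4.75000279e-01  2.85028612e-01  9.34581190e-02  1.37797907e+00
  1.07983551e-05  4.81265880e-02]
tap_grip [([0.553, -0.2873, 0.0871], 0.72)]
tap_tip [([0.5905, -0.3065, 0.0863], 0.94), ([0.5468, -0.2866, 0.0038], 0.72)]
mark_tip [([0.6021, -0.2564, 0.0537], 0.84)]
```

View pics/w1.png

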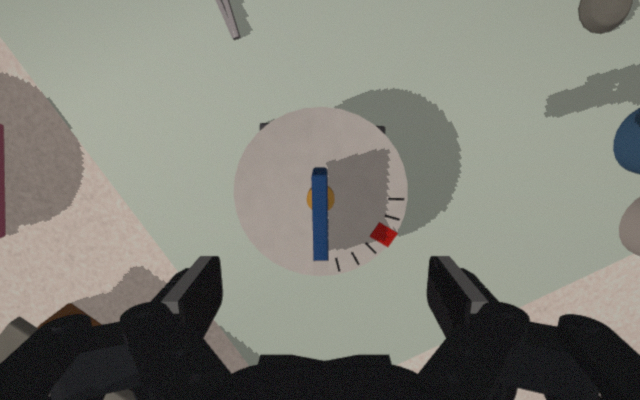

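The wrist view shows the handle upright from (320,170) to (320,260), aligned with the tool's x. The mark is at (384,234) and the dial centre is near (321,191).

```bash
python3 - <<'E'
from h import *
s=r.state()
im=cv2.imread('pics/w1.png').astype(int);b,g,rd=im[...,0],im[...,1],im[...,2]
m=(rd>150)&(g<60)&(b<60);m[:200]=0;m[270:]=0
v,u=np.nonzero(m);mk=wray(s,u.mean(),v.mean(),.054);print('mark',u.mean(),v.mean(),mk)
h=(b>g+40)&(b>rd+60);h[:,:290]=0;h[:,350:]=0;h[:150]=0;h[275:]=0
v,u=np.nonzero(h);print(v.min(),v.max(),u.min(),u.max())
x0=[u[v==k].mean() for k in(180,250)];p,q=wray(s,x0[0],180,.098),wray(s,x0[1],250,.098);print('handle ang',ang(q-p),p,q)
e=wray(s,x0[1],v.max()+.5,.098);e0=wray(s,x0[0],v.min(),.098);print('ends',e,e0)
# dial centre from ellipse: rows/cols extents
P=[wray(s,u_,v_,.054) for u_,v_ in((234,190),(407,190),(321,107),(321,276))]
c=(P[0]+P[1]+P[2]+P[3])/4;print('dial',np.round(P,3),c,'mark ang',ang(mk-c),np.linalg.norm(mk-c))
E
```

```text
mark nan nan [nan nan nan]
218 247 314 319
handle ang nan [nan nan nan] [nan nan nan]
ends [nan nan nan] [nan nan nan]
dial [[ 0.503 -0.346  0.054]
 [ 0.578 -0.215  0.054]
 [ 0.481 -0.245  0.054]
 [ 0.612 -0.321  0.054]] [ 0.54360462 -0.28188086  0.054     ] mark ang nan nan<stdin>:5: RuntimeWarning: Mean of empty slice.
  ret = ret.dtype.type(ret / rcount)
<stdin>:8: RuntimeWarning: Mean of empty slice.
```

```bash
python3 - <<'E'
from h import *
s=r.state();c=np.array([.5436,-.2825,.054])
mk=wray(s,384,234.5,.054);print('mark',mk,ang(mk-c),np.linalg.norm(mk-c))
p,q=wray(s,320,176,.098),wray(s,320.5,260,.098);print('handle',p,q,ang(q-p),np.linalg.norm(q-p))
for t in((396,199),(392,217),(370,248),(355,258),(338,264)):
    d=wray(s,*t,.054)-c;print(ang(d),np.linalg.norm(d))
E
```

```text
mark [ 0.60488764 -0.25160142  0.054     ] 26.75526532783736 0.06863596921110984
handle [ 0.52283417 -0.27003308  0.098     ] [ 0.58054682 -0.30314046  0.098     ] -29.841126699501388 0.06653456798398658
56.04705749846001 0.06654549551638568
41.681994513411155 0.06715028606960499
11.752010688196014 0.06795467618355938
-2.280386847354497 0.06841592148430987
-16.259210850182367 0.06852121724092258
```

Turn needed is about 57° (handle -30°, mark +27°). Descending onto the handle.

```bash
python3 -m creep '[[[3,-4,-20],[0,0,0]],[[3,-5,-40],[0,0,0]],[[3,-5,-60],[0,0,0]],[[3,-5,-80],[0,0,0]],[[3,-5,-100],[0,0,0]],[[3,-5,-112],[0,0,0]],[[3,-5,-122],[0,0,0]],[[3,-5,-128],[0,0,0]],[[3,-5,-132],[0,0,0]],[[3,-5,-132],[0,0,0]]]' 1
python3 -m creep '[[[0,0,0],[0,0,0]],[[0,0,0],[0,0,0]],[[0,0,0],[0,0,0]],[[0,0,0],[0,0,0]],[[0,0,0],[0,0,0]],[[0,0,0],[0,0,0]],[[0,0,0],[0,0,0]],[[0,0,0],[0,0,0]],[[0,0,0],[0,0,0]],[[0,0,0],[0,0,0]]]' -1
```

```text
time_s: 4.43
tcp_pos: [0.5436, -0.2834, 0.0691]
tcp_rot: [0.259, 0.966, 0.0, -0.0]
ft_force: [0.5, -0.4, 0.4]
finger_gap: 0.0855
finger_force: 0.0
time_s: 5.27
tcp_pos: [0.5436, -0.2837, 0.0697]
tcp_rot: [0.259, 0.966, -0.0, 0.0]
ft_force: [-2.1, -1.9, 4.5]
finger_gap: 0.0111
finger_force: 59.7
```

Gripped. Turning by +57°.

```bash
python3 -m creep '[[[0,0,0],[0,0,6]],[[0,0,0],[0,0,12]],[[0,0,0],[0,0,18]],[[0,0,0],[0,0,24]],[[0,0,0],[0,0,30]],[[0,0,0],[0,0,36]],[[0,0,0],[0,0,42]],[[0,0,0],[0,0,48]],[[0,0,0],[0,0,53]],[[0,0,0],[0,0,57]]]'
python3 -m creep '[[[0,0,0],[0,0,0]],[[0,0,0],[0,0,0]],[[0,0,0],[0,0,0]],[[0,0,0],[0,0,0]],[[0,0,0],[0,0,0]],[[0,0,0],[0,0,0]],[[0,0,0],[0,0,0]],[[0,0,0],[0,0,0]],[[0,0,0],[0,0,0]],[[0,0,0],[0,0,0]]]' 1
python3 -m creep '[[[0,0,15],[0,0,0]],[[0,0,30],[0,0,0]],[[0,0,50],[0,0,0]],[[0,0,70],[0,0,0]],[[0,0,90],[0,0,0]],[[0,0,110],[0,0,0]],[[0,0,130],[0,0,0]],[[0,0,132],[0,0,0]],[[0,0,132],[0,0,0]],[[0,0,132],[0,0,0]]]'
python3 - <<'E'
from h import *
s=r.state();cv2.imwrite('pics/w2.png',r.capture('wrist')[:,:,::-1])
print(s['time_s'],s['tcp_pos'],ang(Ro.from_quat(s['tcp_rot']).as_matrix()[:,1]))
E
```

```text
time_s: 6.1
tcp_pos: [0.5435, -0.2855, 0.0697]
tcp_rot: [-0.235, 0.972, -0.002, -0.0]
ft_force: [-3.2, -9.1, 1.3]
finger_gap: 0.0107
finger_force: 59.4
time_s: 6.93
tcp_pos: [0.5436, -0.2833, 0.0693]
tcp_rot: [-0.233, 0.972, 0.0, 0.0]
ft_force: [-1.2, -0.1, 0.3]
finger_gap: 0.0854
finger_force: 0.0
time_s: 7.77
tcp_pos: [0.5435, -0.2833, 0.2005]
tcp_rot: [-0.233, 0.972, 0.0, -0.0]
ft_force: [0.0, -0.2, -0.3]
finger_gap: 0.0853
finger_force: 0.0
7.7667 [ 0.54345764 -0.28331841  0.2004501 ] 116.99934585783436
```

View pics/w2.png

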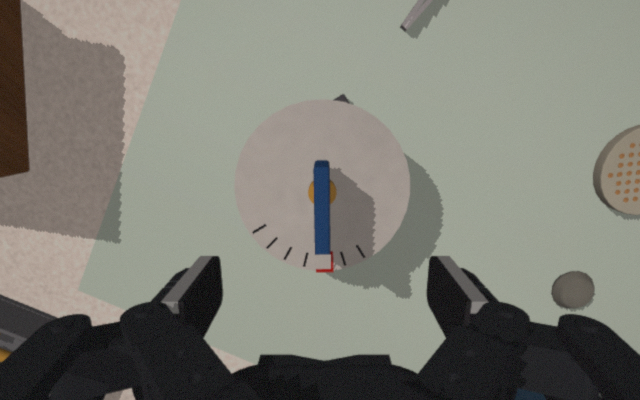

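The white tip sits in the red mark at (324,262), so the tap is done. Moving above the kiln's tab.

```bash
python3 -m creep '[[[0,10,30],[0,0,-4]],[[2,30,65],[0,0,-8]],[[4,60,90],[0,0,-12]],[[7,95,100],[0,0,-16]],[[10,133,100],[0,0,-20]],[[13,172,100],[0,0,-24]],[[16,211,100],[0,0,-28]],[[19,250,100],[0,0,-32]],[[22,289,100],[0,0,-32]],[[25,328,100],[0,0,-32]]]'
python3 -m creep '[[[3,39,0],[0,0,0]],[[6,78,0],[0,0,0]],[[9,117,0],[0,0,0]],[[11,150,0],[0,0,0]],[[13,180,0],[0,0,0]],[[14,205,0],[0,0,0]],[[15,223,0],[0,0,0]],[[15,223,0],[0,0,0]],[[15,223,0],[0,0,0]],[[15,223,0],[0,0,0]]]'
python3 - <<'E'
from h import *
s=r.state();cv2.imwrite('pics/w3.png',r.capture('wrist')[:,:,::-1])
print(s['time_s'],s['tcp_pos'],ang(Ro.from_quat(s['tcp_rot']).as_matrix()[:,1]))
for q in('tab_top','kiln','charcoal'):print(q,[(np.round(d['centre'],4).tolist(),round(d['score'],2)) for d in r.place_of(q,'wrist')])
E
```

```text
time_s: 8.65
tcp_pos: [0.568, 0.0465, 0.2998]
tcp_rot: [0.044, 0.999, -0.0, -0.001]
ft_force: [1.0, 0.3, 0.7]
finger_gap: 0.0855
finger_force: 0.0
time_s: 9.48
tcp_pos: [0.5834, 0.2672, 0.3002]
tcp_rot: [0.044, 0.999, -0.001, -0.001]
ft_force: [-0.6, -0.7, -0.8]
finger_gap: 0.0855
finger_force: 0.0
9.4833 [0.58340121 0.26715755 0.3001685 ] 84.9981337606161
tab_top [([0.5842, 0.2708, 0.1882], 0.74)]
kiln [([0.5875, 0.2928, -0.002], 0.55), ([0.6513, 0.2818, 0.129], 0.37)]
charcoal [([0.6503, 0.2809, 0.1336], 0.75)]
```

View pics/w3.png

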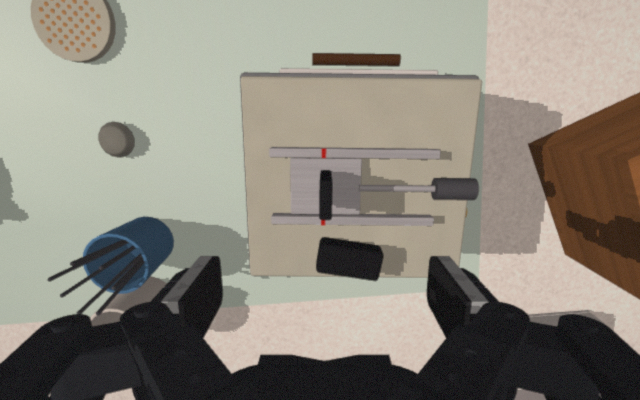

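Wrist view: the tab is at (326,195), the plate's trailing edge at column 290, and the red lines at column 324. The spring is on the right, which is kiln +y. Measuring the tab and the slide direction.

```bash
python3 - <<'E'
from h import *
s=r.state()
print('tab',wray(s,326,195.5,.188),'ends',wray(s,320,195,.188),wray(s,332,195,.188),wray(s,326,171,.188),wray(s,326,220,.188))
a,b=wray(s,271,153,.142),wray(s,439,154,.142);c,d=wray(s,273,219,.142),wray(s,432,221,.142);print('dir',ang(b-a),ang(d-c))
print('trail',wray(s,290,185,.135),'half',(wray(s,323.5,153,.142)+wray(s,323.5,222,.142))/2)
E
```

```text
tab [0.58194762 0.26931645 0.188     ] ends [0.58114235 0.26474758 0.188     ] [0.58196216 0.27395462 0.188     ] [0.56293573 0.27097775 0.188     ] [0.60171254 0.26758935 0.188     ]
dir 84.58034043888506 84.1491369731359
trail [0.58228869 0.23629972 0.135     ] half [0.58667112 0.26691918 0.142     ]
```

```bash
python3 -m creep '[[[0,2,-20],[0,0,0]],[[0,2,-40],[0,0,0]],[[0,2,-60],[0,0,0]],[[0,2,-80],[0,0,0]],[[0,2,-100],[0,0,0]],[[0,2,-116],[0,0,0]],[[0,2,-128],[0,0,0]],[[0,2,-138],[0,0,0]],[[0,2,-144],[0,0,0]],[[0,2,-144],[0,0,0]]]' 1
python3 -m creep '[[[0,0,0],[0,0,0]],[[0,0,0],[0,0,0]],[[0,0,0],[0,0,0]],[[0,0,0],[0,0,0]],[[0,0,0],[0,0,0]],[[0,0,0],[0,0,0]],[[0,0,0],[0,0,0]],[[0,0,0],[0,0,0]],[[0,0,0],[0,0,0]],[[0,0,0],[0,0,0]]]' -1
```

```text
time_s: 10.52
tcp_pos: [0.5832, 0.269, 0.1562]
tcp_rot: [0.044, 0.999, -0.0, -0.001]
ft_force: [0.3, 0.5, 0.2]
finger_gap: 0.0858
finger_force: 0.0
time_s: 11.35
tcp_pos: [0.5837, 0.2689, 0.1578]
tcp_rot: [0.044, 0.999, -0.0, 0.0]
ft_force: [-1.2, -5.2, 4.5]
finger_gap: 0.0089
finger_force: 59.2
```

```bash
python3 -m creep '[[[0.3,3,0],[0,0,0]],[[0.6,6,0],[0,0,0]],[[1,10,0],[0,0,0]],[[1.3,14,0],[0,0,0]],[[1.7,18,0],[0,0,0]],[[2.1,22,0],[0,0,0]],[[2.4,25,0],[0,0,0]],[[2.7,28,0],[0,0,0]],[[2.9,30,0],[0,0,0]],[[2.9,30,0],[0,0,0]]]'
python3 -m creep '[[[0,0,0],[0,0,0]],[[0,0,0],[0,0,0]],[[0,0,0],[0,0,0]],[[0,0,0],[0,0,0]],[[0,0,0],[0,0,0]],[[0,0,0],[0,0,0]],[[0,0,0],[0,0,0]],[[0,0,0],[0,0,0]],[[0,0,0],[0,0,0]],[[0,0,0],[0,0,0]]]'
python3 - <<'E'
from h import *
s=r.state();w=r.capture('wrist')[:,:,::-1];t=r.capture('top')[:,:,::-1]
c=lambda i,x,y,ww,h:cv2.resize(i[y:y+h,x:x+ww],(400,300),interpolation=cv2.INTER_CUBIC)
cv2.imwrite('pics/w4.png',np.vstack([np.hstack([c(t,120,148,104,78),c(t,320,172,80,60)]),np.hstack([c(w,0,0,533,400),c(w,200,120,240,180)])]))
print(s['tcp_pos'],s['ft_force'],s['finger_force'],s['joint_vel'])
E
```

```text
time_s: 12.18
tcp_pos: [0.5866, 0.2982, 0.1578]
tcp_rot: [0.044, 0.999, -0.001, 0.0]
ft_force: [-1.3, -8.3, 5.2]
finger_gap: 0.0089
finger_force: 59.5
time_s: 13.02
tcp_pos: [0.5866, 0.298, 0.1578]
tcp_rot: [0.044, 0.999, -0.001, 0.0]
ft_force: [-2.1, -8.6, 5.4]
finger_gap: 0.0092
finger_force: 59.4
[0.58655556 0.29795244 0.15776708] [-2.14257249 -8.63569675  5.37139318] 59.403478503227234 [ 0.00013374 -0.00182984  0.00038016  0.00243892 -0.00033725  0.00150958]
```

View pics/w4.png

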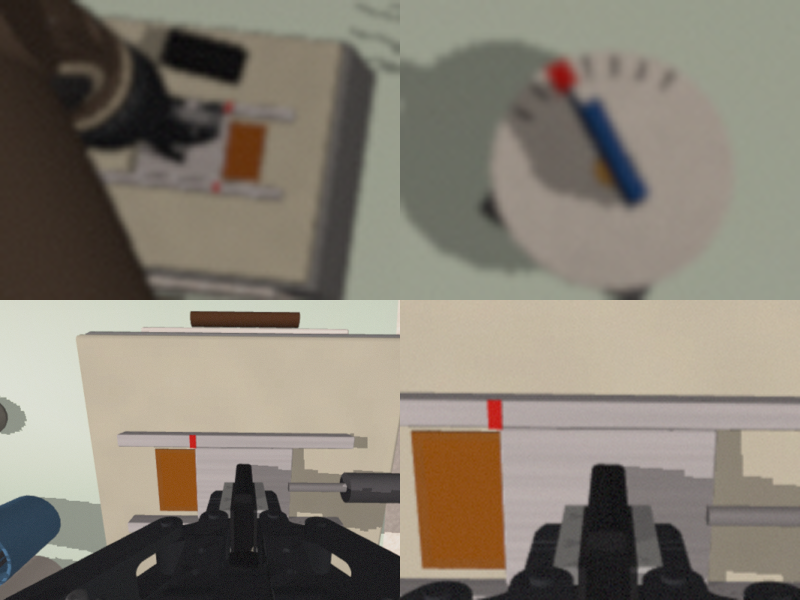

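The trailing edge lines up with the red lines (plate edge at column 503, line at 495 in the crop). About 29 mm of travel and a spring load of about 8.6 N agree with half travel. The tap still points at the mark, so I'm handing in.

```bash
python3 -c "
from station import r
print(r.sign_off())"
```

```text
the job is handed in; nothing more can be done
None
```

I turned the tap to the red mark while the shutter was shut, then handed the job in at about 13 s with the gripper holding the shutter at about half travel (about 29 mm of tool travel); the sign-off returned no verdict.

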